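# Set the grinder's grind sleeve to 7

### The job

The low grey bench grinder is set too fine. Push its numbered sleeve down against the spring to free it, turn it until the 7 stands at the pointer on the housing, and let it spring up again so that it locks at 7. Leave the cup, the tamper and the cocoa jar standing where they are.

Things in the scene. Friction and masses are not known exactly. Their poses are not given: they have to be found in the camera images.
- bench_grinder: low coffee grinder in mid-worktop (not the tall white machine at the left), grey housing 160 x 150 x 100 mm, fixed, hopper off. Origin: centre of its underside, z up, on the sleeve's upright axis; its front, with drawer, switch and pointer, faces its -x. Skirt of the sleeve: black disc 104 mm wide, top 120 mm up, raised white figures 1 to 8, turns and sinks with the sleeve
- grinder_index (a point): tip of the fixed steel pointer on the housing's deck, 50 mm from the sleeve's axis toward -x of the grinder and 120 mm above the worktop, level with the numbered skirt when the sleeve is up. The number beside it is the setting
- sleeve_grip (a point): point on the upright axis of the black ribbed sleeve at a good height to grip, 150 mm above the worktop when up. The sleeve is 63 mm wide over its ribs and stands 120 to 168 mm above the worktop, on the skirt; its flat top (bean inlet) needs nothing. Take it from above at any yaw, fingertips ending above the skirt. It sinks with the sleeve
- press (a joint): how far the sleeve is pushed down, m: 0 up and locked, 0.010 bottom stop; spring about 6.5 N up, 12.5 N at the bottom. Up, a key holds it in one of 8 slots (play 1.7 degrees either way) and it cannot be turned. From 0.009 on it turns freely. Let go, it springs up and is drawn into the nearest slot; let go midway between slots it may take the wrong one
- sleeve (a joint): turn of the sleeve, rad, positive anticlockwise from above. Setting n stands at (n - 1) x 0.5236: 1 at 0, 7 at 3.142, 8 at 3.665; end stops just beyond 1 and 8. It starts at 1, 2 or 3, so the turn is about 2.1 to 3.2 rad anticlockwise and takes more than one grasp; it locks where it is between grasps
- espresso_cup: white cup, 61 x 79 x 56 mm, loose bystander; origin at the centre of its underside
- tamper: tamper with wooden grip, 58 mm in diameter, 94 mm tall, loose bystander; origin at the centre of its underside
- cocoa_jar: cocoa jar, 96 mm in diameter, 169 mm tall, loose bystander; origin at the centre of its underside

How it is judged:
By the outcome, as a careful person would: the job done as asked, in the order asked, and still so for the second after the job is handed in, with the robot touching nothing.
It also fails if it takes over 64 s, if anything falls off the work surface, if the arm or the gripper's body presses on something with over 40 N, if the wrist force passes 120 N, or if a joint passes its speed limit or range.

### The arm

A 6-joint arm with a two-finger parallel gripper is mounted at the origin on a cart in front of the work surface, level with it; the furniture and walls round the work are solid. World frame = base frame: x ahead of the robot, y to its left, z up, the work surface at z = 0. Lengths are in m, angles in rad, forces in N, time in s.
With the tool pointing down it reaches from about 0.325 to 0.9 m from the base axis. Payload 6.1 kg.
Tool frame: the origin (TCP) lies midway between the tips of the shut fingers; the grasp point (between the pads) lies 19 mm behind it; x points along the fingers, y is the direction in which the jaws open and shut, and the axes are right-handed (so a half turn about x gives the same grasp; the last joint's range is limited). The gripper opens to 85 mm and grips with 20 to 120 N. Pads are 22 mm wide; open, the fingers measure 114 mm over their backs; the gripper's body (76 mm by 85 mm) begins 54 mm behind the grasp point. The pads swing forward as they close: fully open they stand 13 mm farther back than shut.
Start: joints at [-1.392, 0.22, 1.526, -0, 1.395, -0.126], TCP at [0.188, -0.596, 0.231] pointing down, gripper open.
Joint ranges: [-2.98, 2.98], [-0.91, 2.08], [0.09, 2.57], [-1.24, 4.39], [0.2, 2.65], [-2.68, 2.68]. Speed limits (rad/s): [2.57, 2.57, 3.01, 3.14, 3.14, 3.14].

### API

Orientations are given as a unit quaternion [w, x, y, z].
In Python, from rig import readout, optics, robot gives the robot as it stands. The module is installed in compiled form; this text tells all that it offers.
- The arm moves only by the shell command python3 -m creep 'ROWS' [OPENING] [FORCE]. ROWS is JSON, a list of rows, each a list of 2 entries, a list of its own where there are three numbers: the shift along the tool's x, y, z in m, then the turn, a rotation vector about the tool's x, y, z in degrees. In form: [[[dx, dy, dz], [rx, ry, rz]], ...]. A call has 1 to 10 rows; each row shifts and turns the commanded pose from where the row before left it, along the tool's axes as they then stand; what a row does not reach is not made up. A row lasts 1/12 s, in which the tool goes at most 41.7 mm and 7.16 degrees, less where a joint would pass 70% of its speed; a pose out of reach is approached as far as the arm can. A call is refused whole if a number of a shift passes 0.0417 or a number of a turn 7.16, either way. A call with a gripper value outside its range is refused whole. OPENING is the closure in counts, from 0 (fully open) to 255 (shut), set as the call begins (- or left out, the last holds). The fingers move at their own pace and stop on an object; FORCE is the grip in N (left out, the last holds). Time passes only in rows, so rows that do not move let the fingers close. It gives the time, the measured TCP pose, the force and the opening at its end, in the units of the state.
- readout.state(): the state, without advancing time (a new reading comes with each control period).
- optics.camera(name): name is "scene" or "top" or "wrist"; returns a dict with "frame" (384x512x3 uint8, blue, green, red), "range_z" (384x512 float32, m along the optical axis (not along the pixel's ray), 0 where there is no reading), "camera_matrix" (3x3 intrinsics, pixels), "dist" ([k1, k2, p1, p2, k3] as OpenCV has them; the pictures are not rectified), "pose" (4x4, takes a point from camera to world coordinates); the wrist camera has in their place "tool_from_camera" (4x4, takes a point from camera to tool coordinates, whose origin is the TCP and whose axes are the tool frame's). Camera axes: x right, y down, z forward; pixel columns grow to the right and rows downward; lengths in m; the calibration is good to about 2 mm. A picture is of the moment at which its call begins: read the wrist's pose just before it.
- robot.hand_in(): hands the job in, once; it reports no verdict.
Trained networks look in a picture, given as the dict that the camera call returned (one of the last four; its "shot" number tells which), for a name from the list of things; names that differ only in an ending like _2 or _b are one class to them, and where a whole thing is asked for, a point or a joint stands for the part that bears it (a point fixed in the world has none). Each returns a list of dicts, best first, with "score" (0 to 1); they miss things now and then, are a little off and sometimes report something else, mostly with a low value. They report only what shows in the picture. A call takes as long as a camera call.
- optics.trace(picture, name): "region" (384x512 bool, what is visible of it) and "at" ([row, column] in pixels, amid what is visible of it).
The state is a dict: "time_s": time; "joint_pos": joint angles; "joint_vel": joint speeds; "tau": joint torques, N m; "position": TCP position; "eef_rot": TCP orientation; "force": force on the tool from outside, world axes, zero at the start; "torque": the same for the moment, N m; "gripper_width": finger opening in m.
Only numpy, scipy, OpenCV 4.12 (cv2) and the standard library are available. Lean on these libraries where they do the work, as an engineer would, in place of code of your own. Each camera call takes 0.05 s, during which the arm holds its last target. There are 200 camera calls.

## Working session

There is one attempt and no reset: what is moved stays moved. The work goes in short steps, Python scripts to look and compute and a shell command to move; the robot and the scene stay as the last step left them, time stands still between calls to the robot, and variables do not carry over. Pictures are saved under pics/ and viewed, about 8 in all and at most 12, crops included, and the job is handed in when it is done.

```bash
mkdir -p pics; cat > h.py <<'E'
import numpy as np, cv2
from rig import readout, optics, robot
from scipy.spatial.transform import Rotation as R
def pose(p, s=None):
    if 'pose' in p: return np.array(p['pose'])
    T=np.eye(4); q=s['eef_rot']; T[:3,:3]=R.from_quat([q[1],q[2],q[3],q[0]]).as_matrix(); T[:3,3]=s['position']
    return T@np.array(p['tool_from_camera'])
def cloud(p,T):
    h,w=p['range_z'].shape
    uv=np.stack(np.meshgrid(np.arange(w),np.arange(h)),-1).reshape(-1,1,2).astype(np.float64)
    n=cv2.undistortPoints(uv,np.array(p['camera_matrix']),np.array(p['dist'])).reshape(h,w,2)
    z=p['range_z'].astype(float)
    P=np.dstack([n*z[...,None],z]); P=P@T[:3,:3].T+T[:3,3]; P[z==0]=np.nan
    return P
E
python3 - <<'E'
from h import *
s=readout.state(); print(s)
ims=[]
for c in ['scene','top']:
    p=optics.camera(c); P=cloud(p,pose(p)); im=p['frame'].copy()
    for n in ['bench_grinder','sleeve_grip','espresso_cup','tamper','cocoa_jar']:
        for r in optics.trace(p,n)[:1]:
            Q=P[r['region']]; print(c,n,round(r['score'],2),r['at'],np.nanmedian(Q,0).round(3),np.nanpercentile(Q,2,0).round(3),np.nanpercentile(Q,98,0).round(3))
            cv2.circle(im,(int(r['at'][1]),int(r['at'][0])),3,(0,0,255),-1)
    ims.append(im)
cv2.imwrite('pics/a.png',cv2.resize(np.vstack(ims),(450,600)) if 0 else cv2.resize(np.hstack(ims),(800,300)))
E
```

```text
{'time_s': 0.0, 'joint_pos': array([-1.39208681e+00,  2.21225152e-01,  1.52759110e+00,  7.05309890e-06,
        1.39470643e+00, -1.26144579e-01]), 'joint_vel': array([-0.00168064, -0.00017764, -0.00144682,  0.00084095, -0.00067092,
        0.00015933]), 'tau': array([-2.50456003e-03, -4.96911192e+01, -3.89396346e+01, -5.54788403e-04,
        1.13724230e-02,  1.23909587e-05]), 'position': array([ 0.18746134, -0.59559863,  0.23021044]), 'eef_rot': array([-0.10668263, -0.69889247, -0.10804703,  0.69892343]), 'force': array([ 0.00617175, -0.33736781,  0.11343088]), 'torque': array([ 0.00893448,  0.03128701, -0.0144277 ]), 'gripper_width': 0.08541051295241453}
scene bench_grinder 0.8 [197.4, 219.3] [0.468 0.097 0.1  ] [0.415 0.006 0.001] [0.589 0.168 0.17 ]
scene sleeve_grip 0.9 [181.0, 216.9] [0.492 0.089 0.132] [0.46  0.034 0.101] [0.552 0.127 0.171]
scene espresso_cup 0.3 [177.7, 217.4] [0.492 0.089 0.135] [0.461 0.036 0.117] [0.54  0.127 0.171]
scene tamper 0.67 [209.2, 145.4] [0.528 0.303 0.091] [0.517 0.284 0.082] [0.547 0.319 0.095]
scene cocoa_jar 0.67 [244.0, 163.0] [0.374 0.303 0.11 ] [0.353 0.257 0.009] [0.448 0.347 0.168]
top bench_grinder 0.58 [180.1, 232.7] [0.502 0.078 0.102] [ 0.425 -0.     0.041] [0.589 0.16  0.172]
top sleeve_grip 0.96 [176.7, 228.7] [0.507 0.079 0.123] [0.465 0.035 0.117] [0.555 0.13  0.173]
top espresso_cup 0.9 [208.6, 357.7] [ 0.428 -0.32   0.02 ] [ 0.4   -0.341  0.007] [ 0.456 -0.282  0.057]
top tamper 0.76 [173.1, 160.8] [0.528 0.296 0.027] [0.505 0.277 0.001] [0.559 0.328 0.097]
top cocoa_jar 0.6 [211.9, 159.1] [0.402 0.309 0.099] [0.357 0.257 0.011] [0.446 0.35  0.17 ]
```

View pics/a.png

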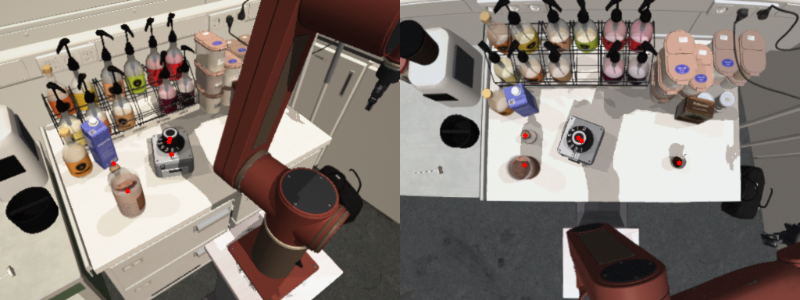

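The scene and top views show the grinder mid-worktop, with jar and tamper to its left (scene crop ~[125,190], [112,165]) and the cup on the right ([677,162] in the top half). Next I'll fit the axis and read the setting from an enlarged top crop.

```bash
python3 - <<'E'
from h import *
ims=[]
for c in ['top','scene']:
    p=optics.camera(c); P=cloud(p,pose(p)); 
    r=optics.trace(p,'sleeve_grip')[0]['at']; x,y=int(r[1]),int(r[0])
    X=P[...,0];Y=P[...,1];Z=P[...,2]
    near=(abs(X-.51)<.12)&(abs(Y-.08)<.12)
    for nm,a,b in [('top',.16,.18),('skirt',.112,.126),('deck',.094,.106)]:
        m=near&(Z>a)&(Z<b); Q=P[m][:,:2].astype(np.float32)
        print(c,nm,len(Q),cv2.minEnclosingCircle(Q),cv2.minAreaRect(Q),np.median(Z[m]).round(4))
    ims.append(cv2.resize(p['frame'][y-40:y+40,x-40:x+40],(400,400),interpolation=cv2.INTER_CUBIC))
cv2.imwrite('pics/b.png',np.hstack(ims))
E
```

```text
top top 375 ((0.5097365975379944, 0.08142312616109848), 0.031516868621110916) ((0.5106878876686096, 0.08115881681442261), (0.060811884701251984, 0.06034623458981514), 45.444881439208984) 0.1695
top skirt 588 ((0.5012069940567017, 0.08616773039102554), 0.06185277923941612) ((0.5096215009689331, 0.08461090922355652), (0.10333054512739182, 0.10820850729942322), 29.17819595336914) 0.1207
top deck 1284 ((0.5110459327697754, 0.08116414397954941), 0.1008547693490982) ((0.5103822946548462, 0.0813865065574646), (0.1422499716281891, 0.15158051252365112), 69.9781265258789) 0.1009
scene top 292 ((0.5103121399879456, 0.08090516924858093), 0.03273966535925865) ((0.5096787810325623, 0.07979682087898254), (0.06236466020345688, 0.06019766628742218), 8.709369659423828) 0.169
scene skirt 419 ((0.49737080931663513, 0.08350341022014618), 0.06007542461156845) ((0.5076525211334229, 0.08130069822072983), (0.10180571675300598, 0.10619813203811646), 28.74343490600586) 0.1201
scene deck 949 ((0.5099871754646301, 0.07964085787534714), 0.10068617761135101) ((0.509729266166687, 0.07942020893096924), (0.14094437658786774, 0.154102623462677), 70.20264434814453) 0.1005
```

View pics/b.png

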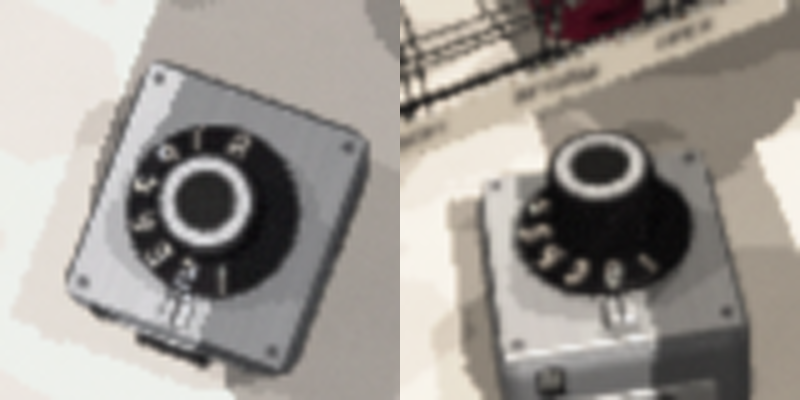

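Top crop: the 2 stands at the pointer ([183,270] on the skirt, pointer at [182,308]), with the axis at (0.510, 0.081). So the turn is 5 × 30° = 150° anticlockwise. Joint 6 should allow that in one grasp if it starts near +1.4.

```bash
cat >> h.py <<'E'
def goal(x,y,z):
    s=readout.state(); q=s['eef_rot']; M=R.from_quat([q[1],q[2],q[3],q[0]]).as_matrix()
    d=np.array([x,y,z])-s['position']; print('t',round(s['time_s'],2),'pos',s['position'].round(4),'shift',(M.T@d).round(4),'F',s['force'].round(1),'tq',s['torque'].round(2),'w',round(s['gripper_width'],4),'j',s['joint_pos'].round(3)); print('tool axes in world (cols)\n',M.round(3))
    down=np.array([0,0,-1.]); a=np.cross(M[:,0],down); print('tilt fix deg (tool)',np.degrees(M.T@a).round(2))
E
python3 -c "
from h import *
goal(.51,.081,.23)"
```

```text
t 0.8 pos [ 0.1876 -0.5962  0.2314] shift [ 0.0013 -0.5492 -0.5108] F [ 1.   0.9 -0.5] tq [ 0.01 -0.03 -0.03] w 0.0852 j [-1.392  0.22   1.526  0.     1.395 -0.126]
tool axes in world (cols)
 [[ 0.     0.3   -0.954]
 [-0.    -0.954 -0.3  ]
 [-1.     0.     0.   ]]
tilt fix deg (tool) [-0.    0.   -0.01]
```

```bash
python3 -m creep '[[[0,-0.0275,-0.0255],[0,0,0]],[[0,-0.0275,-0.0255],[0,0,0]],[[0,-0.0275,-0.0255],[0,0,0]],[[0,-0.0275,-0.0255],[0,0,0]],[[0,-0.0275,-0.0255],[0,0,0]],[[0,-0.0275,-0.0255],[0,0,0]],[[0,-0.0275,-0.0255],[0,0,0]],[[0,-0.0275,-0.0255],[0,0,0]],[[0,-0.0275,-0.0255],[0,0,0]],[[0,-0.0275,-0.0255],[0,0,0]]]' 0 60
python3 -m creep '[[[0,-0.0275,-0.0255],[0,0,0]],[[0,-0.0275,-0.0255],[0,0,0]],[[0,-0.0275,-0.0255],[0,0,0]],[[0,-0.0275,-0.0255],[0,0,0]],[[0,-0.0275,-0.0255],[0,0,0]],[[0,-0.0275,-0.0255],[0,0,0]],[[0,-0.0275,-0.0255],[0,0,0]],[[0,-0.0275,-0.0255],[0,0,0]],[[0,0,0],[0,0,0]],[[0,0,0],[0,0,0]]]'
python3 - <<'E'
from h import *
s=readout.state(); goal(.51,.081,.23)
p=optics.camera('wrist'); P=cloud(p,pose(p,s)); Z=P[...,2]
near=(np.hypot(P[...,0]-.51,P[...,1]-.081)<.09)
for nm,a,b in [('top',.16,.18),('skirt',.112,.126),('deck',.094,.106)]:
    Q=P[near&(Z>a)&(Z<b)]
    if len(Q)>5: print(nm,len(Q),cv2.minEnclosingCircle(Q[:,:2].astype(np.float32)),np.median(Q[:,2]).round(4))
cv2.imwrite('pics/c.png',p['frame'])
E
```

```text
time_s: 1.63
position: [0.3487, -0.2557, 0.2316]
eef_rot: [0.107, 0.699, 0.107, -0.699]
force: [1.6, -0.6, 0.5]
gripper_width: 0.0852
time_s: 2.47
position: [0.4771, 0.0156, 0.2313]
eef_rot: [-0.109, -0.699, -0.109, 0.699]
force: [-0.5, -0.3, -0.5]
gripper_width: 0.0857
t 2.47 pos [0.4771 0.0156 0.2313] shift [ 0.0013 -0.0523 -0.0512] F [-0.5 -0.3 -0.5] tq [ 0.05 -0.02 -0.  ] w 0.0857 j [-0.133 -0.14   1.898 -0.     1.384  1.129]
tool axes in world (cols)
 [[-0.     0.304 -0.953]
 [-0.    -0.953 -0.304]
 [-1.    -0.     0.   ]]
tilt fix deg (tool) [0.   0.01 0.  ]
top 6095 ((0.5107581615447998, 0.08035974204540253), 0.03153383359313011) 0.1682
skirt 5546 ((0.5002813339233398, 0.08346454799175262), 0.062381673604249954) 0.1194
deck 12289 ((0.5100483894348145, 0.08097606152296066), 0.09004844725131989) 0.0994
```

View pics/c.png

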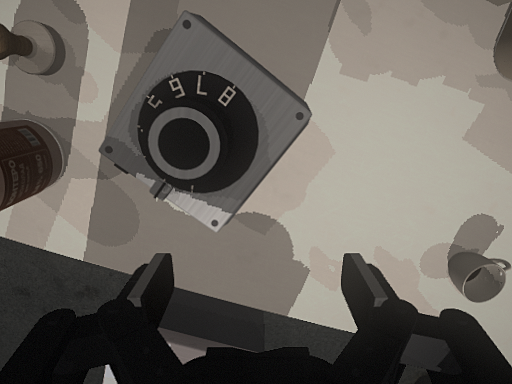

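The wrist view shows the sleeve at [185,142] with the pointer at [160,190]. It puts the axis at (0.510, 0.081), as before. Moving over it.

```bash
python3 -m creep '[[[0,-0.026,-0.0256],[0,0,0]],[[0,-0.026,-0.0256],[0,0,0]],[[0,0,0],[0,0,0]],[[0,0,0],[0,0,0]]]'
python3 - <<'E'
from h import *
s=readout.state(); goal(.5103,.0808,.128)
p=optics.camera('wrist'); P=cloud(p,pose(p,s)); Z=P[...,2]
near=(np.hypot(P[...,0]-.51,P[...,1]-.081)<.09)
Q=P[near&(Z>.16)&(Z<.175)]
print(len(Q),cv2.minEnclosingCircle(Q[:,:2].astype(np.float32)))
E
```

```text
time_s: 2.85
position: [0.5102, 0.0784, 0.2311]
eef_rot: [-0.108, -0.699, -0.107, 0.699]
force: [-0.1, -0.2, -0.2]
gripper_width: 0.0852
t 2.85 pos [0.5102 0.0784 0.2311] shift [ 0.1031 -0.0023 -0.0009] F [-0.1 -0.2 -0.2] tq [ 0.01  0.03 -0.03] w 0.0852 j [-0.    -0.041  1.806 -0.     1.377  1.265]
tool axes in world (cols)
 [[-0.001  0.301 -0.954]
 [-0.    -0.954 -0.301]
 [-1.     0.     0.001]]
tilt fix deg (tool) [-0.    0.04 -0.01]
4944 ((0.5121055245399475, 0.08059217780828476), 0.03147857263684273)
```

```bash
python3 -m creep '[[[0.025,-0.0022,-0.0014],[0,0,0]],[[0.025,0,0],[0,0,0]],[[0.023,0,0],[0,0,0]],[[0.02,0,0],[0,0,0]],[[0.01,0,0],[0,0,0]],[[0,0,0],[0,0,0]],[[0,0,0],[0,0,0]]]'
python3 -m creep '[[[0,0,0],[0,0,0]],[[0,0,0],[0,0,0]],[[0,0,0],[0,0,0]],[[0,0,0],[0,0,0]],[[0,0,0],[0,0,0]],[[0,0,0],[0,0,0]],[[0,0,0],[0,0,0]],[[0,0,0],[0,0,0]],[[0,0,0],[0,0,0]],[[0,0,0],[0,0,0]]]' 255 60
python3 - <<'E'
from h import *
goal(.5103,.0808,.128)
E
```

```text
time_s: 3.48
position: [0.5106, 0.0801, 0.1286]
eef_rot: [-0.107, -0.699, -0.107, 0.699]
force: [0.3, 0.1, 0.7]
gripper_width: 0.0854
time_s: 4.32
position: [0.5122, 0.0808, 0.1305]
eef_rot: [0.108, 0.7, 0.107, -0.698]
force: [-0.7, -2.6, 6.0]
gripper_width: 0.0606
t 4.32 pos [0.5122 0.0808 0.1305] shift [ 0.0025 -0.0005  0.0018] F [-0.7 -2.6  6. ] tq [-0.32  0.21 -0.06] w 0.0606 j [ 5.000e-03  6.100e-02  1.901e+00 -1.000e-03  1.176e+00  1.271e+00]
tool axes in world (cols)
 [[ 0.003  0.3   -0.954]
 [-0.001 -0.954 -0.3  ]
 [-1.     0.002 -0.003]]
tilt fix deg (tool) [ 0.   -0.17 -0.11]
```

```bash
python3 -m creep '[[[0.003,0,0],[0,0,0]],[[0.003,0,0],[0,0,0]],[[0.003,0,0],[0,0,0]],[[0.003,0,0],[0,0,0]],[[0,0,0],[0,0,0]],[[0,0,0],[0,0,0]],[[0,0,0],[0,0,0]]]'
python3 - <<'E'
from h import *
goal(.5103,.0808,.118)
p=optics.camera('wrist'); s=readout.state(); P=cloud(p,pose(p,s)); Z=P[...,2]
cv2.imwrite('pics/d.png',p['frame'])
r=np.hypot(P[...,0]-.5103,P[...,1]-.0808)
for a,b in [(0,.026),(.038,.048),(.058,.068)]: print(a,np.nanmedian(Z[(r>a)&(r<b)&(Z>.085)]))
E
```

```text
time_s: 4.9
position: [0.5125, 0.0809, 0.1204]
eef_rot: [0.108, 0.7, 0.107, -0.698]
force: [-7.0, -1.8, 18.8]
gripper_width: 0.0606
t 4.9 pos [0.5125 0.0809 0.1204] shift [ 0.0023 -0.0006  0.0021] F [-7.  -1.8 18.8] tq [-0.37  1.36 -0.07] w 0.0606 j [ 5.000e-03  7.500e-02  1.908e+00 -1.000e-03  1.155e+00  1.271e+00]
tool axes in world (cols)
 [[ 0.004  0.301 -0.954]
 [-0.001 -0.954 -0.301]
 [-1.     0.002 -0.003]]
tilt fix deg (tool) [ 0.   -0.19 -0.12]
0 0.1589851306974293
0.038 0.11064697840376356
0.058 0.10006581402732026
```

```bash
python3 -m creep '[[[0.001,0,0],[0,0,0]],[[0,0,0],[-3,0,0]],[[0,0,0],[-6,0,0]],[[0,0,0],[-6,0,0]],[[0,0,0],[-6,0,0]],[[0,0,0],[-6,0,0]],[[0,0,0],[-3,0,0]],[[0,0,0],[0,0,0]],[[0,0,0],[0,0,0]]]'
python3 - <<'E'
from h import *
goal(.5103,.0808,.118)
p=optics.camera('wrist'); s=readout.state(); P=cloud(p,pose(p,s)); Z=P[...,2]
cv2.imwrite('pics/e.png',np.hstack([cv2.imread('pics/d.png')[:,56:456],p['frame'][:,56:456]]))
r=np.hypot(P[...,0]-.5103,P[...,1]-.0808)
for a,b in [(0,.026),(.038,.048),(.058,.068)]: print(a,np.nanmedian(Z[(r>a)&(r<b)&(Z>.085)]))
E
```

```text
time_s: 5.7
position: [0.5119, 0.0817, 0.1202]
eef_rot: [0.285, 0.648, 0.285, -0.646]
force: [-12.5, -0.2, 27.4]
gripper_width: 0.0605
t 5.7 pos [0.5119 0.0817 0.1202] shift [ 0.0022 -0.0006  0.0018] F [-12.5  -0.2  27.4] tq [0.16 2.43 0.  ] w 0.0605 j [0.006 0.075 1.908 0.    1.156 0.747]
tool axes in world (cols)
 [[ 0.002  0.737 -0.675]
 [ 0.    -0.675 -0.737]
 [-1.     0.002 -0.002]]
tilt fix deg (tool) [ 0.   -0.11 -0.09]
0 0.1589401904161076
0.038 0.11069442902333862
0.058 0.10010100507250665
```

View pics/e.png

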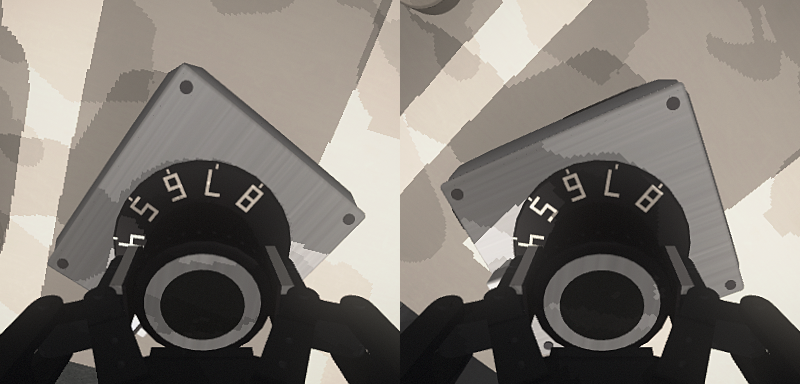

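The figures stay fixed in the hand view while the housing turns (left to right half), so the sleeve follows the hand without slipping. Continuing the turn.

```bash
python3 -m creep '[[[0,0,0],[-3,0,0]],[[0,0,0],[-6,0,0]],[[0,0,0],[-6,0,0]],[[0,0,0],[-6,0,0]],[[0,0,0],[-6,0,0]],[[0,0,0],[-6,0,0]],[[0,0,0],[-6,0,0]],[[0,0,0],[-6,0,0]],[[0,0,0],[-6,0,0]],[[0,0,0],[-6,0,0]]]'
python3 -m creep '[[[0,0,0],[-3,0,0]],[[0,0,0],[0,0,0]],[[0,0,0],[0,0,0]]]'
python3 - <<'E'
from h import *
goal(.5103,.0808,.118)
E
```

```text
time_s: 6.58
position: [0.5102, 0.0815, 0.1202]
eef_rot: [0.56, 0.431, 0.561, -0.432]
force: [-19.4, -0.9, 34.6]
gripper_width: 0.061
time_s: 6.83
position: [0.5101, 0.0815, 0.1202]
eef_rot: [0.57, 0.417, 0.571, -0.418]
force: [-17.8, -0.5, 33.4]
gripper_width: 0.0609
t 6.83 pos [0.5101 0.0815 0.1202] shift [ 0.0022 -0.      0.0007] F [-17.8  -0.5  33.4] tq [-0.28  3.86 -0.03] w 0.0609 j [ 0.006  0.074  1.909 -0.     1.16  -0.3  ]
tool axes in world (cols)
 [[-0.002  0.954  0.301]
 [-0.     0.301 -0.954]
 [-1.    -0.002 -0.   ]]
tilt fix deg (tool) [-0.   -0.01  0.12]
```

```bash
python3 -m creep '[[[-0.0005,-0.001,0],[-3,0,0]],[[0,0,0],[-6,0,0]],[[0,0,0],[-6,0,0]],[[0,0,0],[-6,0,0]],[[0,0,0],[-6,0,0]],[[0,0,0],[-6,0,0]],[[0,0,0],[-6,0,0]],[[0,0,0],[-6,0,0]],[[0,0,0],[-6,0,0]],[[0,0,0],[-6,0,0]]]'
python3 -m creep '[[[0,0,0],[-3,0,0]],[[0,0,0],[0,0,0]],[[0,0,0],[0,0,0]]]'
python3 - <<'E'
from h import *
goal(.5103,.0808,.118)
s=readout.state()
p=optics.camera('wrist'); P=cloud(p,pose(p,s)); Z=P[...,2]
r=np.hypot(P[...,0]-.5103,P[...,1]-.0808)
for a,b in [(0,.026),(.038,.048)]: print(a,np.nanmedian(Z[(r>a)&(r<b)&(Z>.085)]))
t=optics.camera('top'); x,y=int(228.7),177
cv2.imwrite('pics/f.png',np.hstack([cv2.resize(t['frame'][y-45:y+45,x-45:x+45],(384,384),interpolation=cv2.INTER_CUBIC),p['frame'][:,56:456]]))
E
```

```text
time_s: 7.67
position: [0.5095, 0.0802, 0.1202]
eef_rot: [0.701, 0.093, 0.701, -0.094]
force: [-17.2, -4.6, 29.3]
gripper_width: 0.0603
time_s: 7.92
position: [0.5095, 0.0801, 0.1202]
eef_rot: [0.703, 0.076, 0.703, -0.078]
force: [-17.2, -4.9, 29.1]
gripper_width: 0.0606
t 7.92 pos [0.5095 0.0801 0.1202] shift [0.0022 0.0008 0.0006] F [-17.2  -4.9  29.1] tq [-1.02  3.13  0.02] w 0.0606 j [ 0.005  0.072  1.912 -0.002  1.16  -1.348]
tool axes in world (cols)
 [[-0.001  0.216  0.976]
 [-0.002  0.976 -0.216]
 [-1.    -0.002 -0.001]]
tilt fix deg (tool) [ 0.   -0.03  0.14]
0 0.15901680090652343
0.038 0.11040371716619252
```

View pics/f.png

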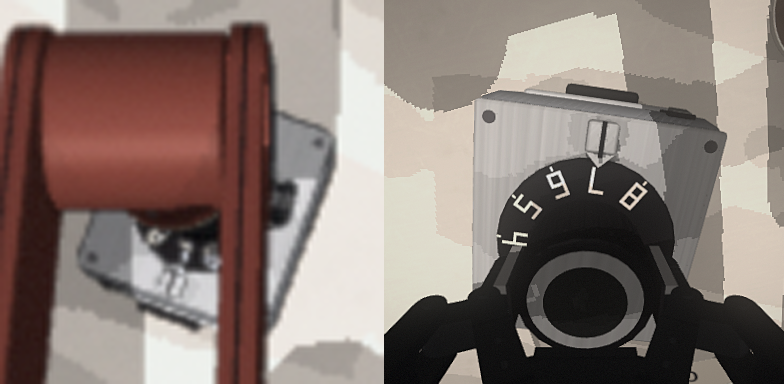

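The wrist view shows the 7 at the pointer tip ([595,180] under [600,155]). Letting it spring up while held, then opening.

```bash
python3 -m creep '[[[-0.0025,0,0],[0,0,0]],[[-0.0025,0,0],[0,0,0]],[[-0.0025,0,0],[0,0,0]],[[-0.0025,0,0],[0,0,0]],[[-0.0015,0,0],[0,0,0]],[[0,0,0],[0,0,0]],[[0,0,0],[0,0,0]]]'
python3 -m creep '[[[0,0,0],[0,0,0]],[[0,0,0],[0,0,0]],[[0,0,0],[0,0,0]],[[0,0,0],[0,0,0]],[[0,0,0],[0,0,0]],[[0,0,0],[0,0,0]],[[0,0,0],[0,0,0]],[[0,0,0],[0,0,0]],[[0,0,0],[0,0,0]],[[0,0,0],[0,0,0]]]' 0
python3 - <<'E'
from h import *
goal(.5103,.0808,.2)
E
```

```text
time_s: 8.6
position: [0.509, 0.0802, 0.1287]
eef_rot: [0.702, 0.076, 0.703, -0.078]
force: [-7.3, -3.1, 6.9]
gripper_width: 0.0609
time_s: 9.43
position: [0.5098, 0.0809, 0.1272]
eef_rot: [0.703, 0.077, 0.703, -0.077]
force: [0.3, -0.3, -0.3]
gripper_width: 0.0854
t 9.43 pos [0.5098 0.0809 0.1272] shift [-0.0728 -0.      0.0005] F [ 0.3 -0.3 -0.3] tq [-0.03  0.03 -0.03] w 0.0854 j [ 0.005  0.062  1.907  0.     1.173 -1.347]
tool axes in world (cols)
 [[-0.     0.217  0.976]
 [ 0.     0.976 -0.217]
 [-1.     0.    -0.   ]]
tilt fix deg (tool) [ 0.   -0.01 -0.  ]
```

```bash
python3 -m creep '[[[-0.015,0,0],[0,0,0]],[[-0.03,0,0],[0,0,0]],[[-0.03,0,0],[0,0,0]],[[-0.03,0,0],[0,0,0]],[[0,-0.035,0],[0,0,0]],[[0,-0.035,0],[0,0,0]],[[0,-0.035,0],[0,0,0]],[[0,-0.035,0],[0,0,0]],[[0,-0.035,0],[0,0,0]],[[0,-0.035,0],[0,0,0]]]'
python3 -m creep '[[[0,-0.03,0],[0,0,0]],[[0,0,0],[0,0,0]],[[0,0,0],[0,0,0]]]'
python3 - <<'E'
from h import *
goal(.5103,.0808,.2)
t=optics.camera('top'); P=cloud(t,pose(t)); Z=P[...,2]; r=np.hypot(P[...,0]-.51,P[...,1]-.081)
for a,b in [(0,.028),(.038,.048)]: print(a,np.nanmedian(Z[(r>a)&(r<b)&(Z>.085)]))
for n in ['espresso_cup','tamper','cocoa_jar']:
    for q in optics.trace(t,n)[:1]: print(n,q['score'],q['at'],np.nanmedian(P[q['region']],0).round(3))
c=optics.camera('scene'); x,y=228,177
cv2.imwrite('pics/g.png',np.hstack([cv2.resize(f,(400,400),interpolation=cv2.INTER_CUBIC) for f in (t['frame'][y-40:y+40,x-40:x+40],c['frame'][145:225,177:257])]))
E
```

```text
time_s: 10.27
position: [0.4636, -0.1255, 0.2325]
eef_rot: [0.703, 0.077, 0.703, -0.077]
force: [0.5, -0.3, 0.2]
gripper_width: 0.0852
time_s: 10.52
position: [0.4573, -0.1546, 0.2323]
eef_rot: [0.703, 0.079, 0.703, -0.078]
force: [-0.9, 0.2, -0.8]
gripper_width: 0.0855
t 10.52 pos [ 0.4573 -0.1546  0.2323] shift [ 3.230e-02  2.413e-01 -2.000e-04] F [-0.9  0.2 -0.8] tq [ 0.04 -0.01  0.04] w 0.0855 j [-0.49  -0.127  1.885  0.     1.384 -1.838]
tool axes in world (cols)
 [[ 0.     0.221  0.975]
 [ 0.     0.975 -0.221]
 [-1.     0.    -0.   ]]
tilt fix deg (tool) [-0.   -0.   -0.01]
0 0.16997948173040078
0.038 0.12085951900004499
tamper 0.54 [170.5, 165.0] [0.53  0.294 0.029]
cocoa_jar 0.65 [212.3, 157.1] [0.402 0.307 0.099]
```

View pics/g.png

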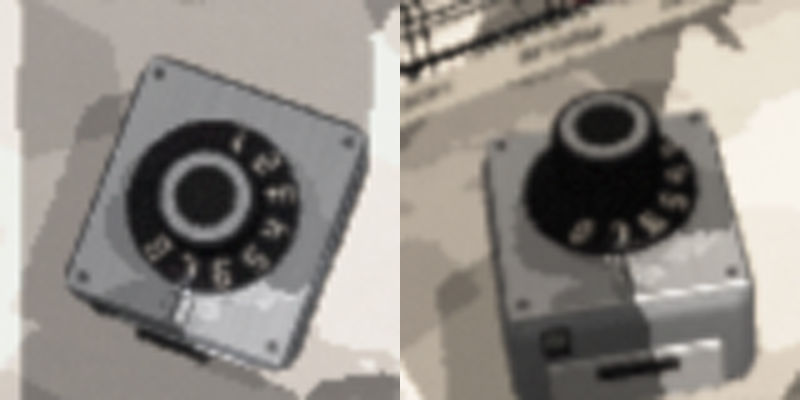

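The 7 stands at the pointer ([188,270], pointer at [182,305]). The sleeve top and skirt are back at their starting heights, and the arm is clear.

```bash
python3 -c "
from rig import robot; print(robot.hand_in())"
```

```text
the job is handed in; nothing more can be done
None
```

The grinder is now set to 7, up from 2, and I've handed the job in. I pushed the sleeve down to its stop, turned it 150° anticlockwise in a single grasp held down throughout, let it spring up in the hand, then released it.

**Setting:** before hand-in, at about 10.5 s of the 64 s, the 7 stood at the pointer in the top and scene views. In the top camera the sleeve top and skirt read 0.170 m and 0.121 m, the same as at the start, so it is up and locked.

**Bystanders:** the tamper and cocoa jar were within about 2 mm of their first readings. The cup could not be checked at the end because it was not detected in the final top picture. It was standing in the wrist picture taken after the only pass near it, and the hand stayed well above it.

**Forces:** the highest wrist force I read was about 40 N, while turning against the bottom stop, against the 120 N limit.

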